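Clamp the front cover of a transit case with its draw latch

ROBOT

A 6-joint arm with a two-finger parallel gripper is mounted at the origin on the work surface. World frame = base frame: x ahead of the robot, y to its left, z up, the work surface at z = 0. Lengths are in m, angles in rad, forces in N, time in s.
With the tool pointing down it reaches from about 0.3 to 0.85 m from the base axis. Payload 4.2 kg.
Tool frame: the origin (TCP) lies midway between the tips of the shut fingers; the grasp point (between the pads) lies 19 mm behind it (env.grip_point_offset is the distance from the TCP to the grasp point, in m); z points along the fingers, y is the line along which they close (so a half turn about z gives the same grasp; the last joint's range is limited). The gripper opens to 91 mm and grips with 3 to 60 N. Pads are 32 mm wide; open, the fingers measure 118 mm over their backs; the gripper's body (76 mm by 178 mm) begins 60 mm behind the grasp point.
Start: joints at [1.232, 0.32, 1.565, -0, 1.257, -0.02], TCP at [0.18, 0.546, 0.214] pointing down, gripper open.
Joint ranges: [-3.11, 3.11], [-0.84, 2.01], [0.21, 2.61], [-1.34, 4.49], [0.05, 2.63], [-2.56, 2.56]. Speed limits (rad/s): [2.57, 2.57, 3.14, 3.14, 3.14, 3.14].

INTERFACE

Orientations are given as a 3x3 rotation matrix whose columns are the frame's x, y, z axes.
In Python, from cell import env, hand, inverse_kinematics, read_state, capture, workorder, search_frame, spot_point gives the robot as it stands. Calls block until the motion is done:
- env.reach(position, orientation): joint-space move of the TCP to a pose.
- env.servo_line(position, ori=None, rate=0.15): straight line of the TCP; ori=None keeps the orientation; rate is the mean speed in m/s.
- env.set_joints(angles): joint-space move.
- hand.open_jaws() and hand.gripper_close(grasp_force=None): open the fingers fully, or close them until they stop; grasp_force is the grip in N (None keeps the last).
- env.pause(seconds).
- inverse_kinematics(position, orientation): joint angles nearest the present ones, or None.
- read_state(): the state.
- capture(name): name is "scene" or "top"; returns a dict with "color" (400x640x3 uint8, blue, green, red), "vfov" (degrees; the focal length in pixels is half the picture's height over the tangent of half this angle, whatever the lens; pixels are square), "cx", "cy" (the principal point, pixels), "position" and "rotation" of the camera in the world. Camera axes: x right, y up, looking along -z (the intrinsics and any distortion apply to the point x, -y, -z); pixel columns grow to the right and rows downward; lengths in m; the calibration is good to about 2 mm. A picture is of the moment at which its call begins. There is no depth.
A pose or a line that the arm cannot do raises env.PlanningError and nothing moves.
- workorder.finish_job(): hands the job in; it is judged then, once.
Trained networks look in the newest picture that a camera, given by its name, has taken for a name from the list of things; names that differ only in an ending like _2 or _b are one class to them, and where a whole thing is asked for, a point or a joint stands for the part that bears it (a point fixed in the world has none). Each returns a list of dicts, best first, with "conf" (0 to 1); they miss things now and then, are a little off and sometimes report something else, mostly with a low value. They report only what shows in the picture. A call takes as long as a camera call.
- search_frame(camera, target): "position" ([x, y, z] in m, in world coordinates, good to about 4 mm: the middle of the surface that is visible of it).
- spot_point(camera, target): "position" ([x, y, z] in m, in world coordinates, good to about 4 mm: a listed point, or the origin of a listed thing).
The state is a dict: "time": time; "joint_positions": joint angles; "joint_vel": joint speeds; "joint_efforts": joint torques, N m; "position": TCP position; "orientation": TCP orientation; "wrist_force": force on the tool from outside, world axes, zero at the start; "ft_torque": the same for the moment, N m; "opening": opening from 0.0 (shut) to 1.0 (fully open); "gripper_force": force on a finger pad.
Only numpy, scipy, OpenCV 4.12 (cv2) and the standard library are available. Lean on these libraries where they do the work, as an engineer would, in place of code of your own. Each camera call takes 0.05 s, during which the arm holds its last target. There are 200 camera calls.

TASK

Fasten the front cover of the transit case with the draw latch on its top: swing the hook strap out, hook its claw over the keeper rod on the cover and draw the strap back gently until you feel the claw bite, then push the lever back and down past centre until it lies flat and the cover is clamped. Do not wrench the cover with the strap or lean hard on the latch or the case, leave the other things where they are, and let go.

Things in the scene. Friction and masses are not known exactly. Their poses are not given: they have to be found in the camera images.
- case: Grey transit case, fixed to the bench. Origin on the bench under its middle; x points from the front cover to the back, y across, z up. x and y from -90 to 90 and -95 to 95 mm, flat top at z = 150. A plain steel draw latch lies along the x axis of the top: lever and hook strap on the case, keeper on the cover. Also on top: purge valve at (66, 66), 22 mm high, flat plug at (62, -62).
- cover_top (a point): Middle of the top of the front cover (30 mm deep in x, 190 wide, level with the case top; axes as the case's). The cover is hinged at its foot and stands off the case by about 12 mm at the top, pressed out by a springy bulb seal: about 11 N per mm at the keeper.
- rod_nominal (a point): Nominal centre of the keeper rod, 12 mm above the cover's top: steel rod, 6 mm diameter, along y, between two ears (outer faces y = +/-14 mm, tops 2.5 mm above the rod's centre, 8 mm long in x). The keeper is slotted and moves with the cover: the real rod lies up to 4.5 mm nearer to or farther from the case and must be found by feel. Bitten is 4 N on the rod; over 15 N by hand wrenches the cover.
- lever_pivot (a point): Centre of the lever's pivot pin, 12 mm above the case top, at x = -51, y = 0 mm of the case; the axis runs along y. The strap's pin is carried 20 mm from it.
- lever (a joint): Latch lever, rad: 0 closed (handle flat, pointing to +x of the case), 1.57 upright, 1.85 fully open (stop, strap farthest out). Stiff: it stays where left (1 N at its end). Once hooked, load comes on between 1.55 and 0.65 rad; the push at the lever's end then peaks at about 3 to 15 N between 1 and 0.5 rad; below 0.21 (past centre) it snaps down by itself.
- lever_end (a point): On the lever's flared thumb end, centre line, 59 mm along the handle from the pivot, on the face that looks up when closed (17.5 mm above the case top) and towards the cover when upright. Handle 16 mm wide, thumb end 20 mm wide and 14 long, tip 66 mm from the pivot.
- strap (a joint): Hook strap relative to the lever, rad. strap - lever is the strap's elevation: 0 as clamped (level, pointing to the cover), positive with the claw raised. Its pin is stiff: it stays where left and, while free, turns along with the lever, so it lifts off if the lever is closed before the claw has caught.
- strap_pin (a point): Pin of the strap on the lever, 20 mm from the lever's pivot, at an angle of (3.35 rad - lever), measured upwards from the direction towards the cover. At elevation 0 the centre of a seated rod lies 79.6 mm out from this pin and 4.2 mm above it. Drawing the free strap along takes about 2 to 4 N.
- strap_grip (a point): On the strap's centre line between its two flat upright flanks, 44 mm from its pin and 5.8 mm below its upper face. The strap is a steel channel 31 mm wide over the flanks; flanks 12.6 mm high, ending 70 mm from the pin. It may be pinched across the flanks; it turns between the fingers only if held lightly.
- claw (a point): In the claw's mouth at the strap's outer end, on the upper face of its toe, 81.6 mm from the pin. The claw plate is 3 mm thick, 21 wide, square to the strap; its toe, 2.5 mm thick, turns back 3 mm towards the case; mouth 8.2 mm high. Hooked: toe below the rod, strap on the rod, claw plate drawn back onto it; this point is then 3 to 5 mm below the rod's centre and 1 to 2 mm outside it.
- screw_tin: Low round aluminium tin, 40 mm diameter, 16 mm high, standing on the case top at the side of the latch. Origin under its middle.
- tweezers: Steel tweezers 115 mm long, 10 mm wide, 7 mm high, lying along the other side of the case top. Origin under the middle.
- board: Circuit board on brass posts over a gold-coloured plate, 150 by 190 by 52 mm, on the bench. Origin under its middle.
- solvent: Amber bottle, 52 mm diameter, 120 mm high, on the bench. Origin under its middle.
- screw_tray: Black tray with six compartments, 110 by 150 by 30 mm, on the bench. Origin under its middle.
- dish: Steel dish, 90 mm diameter, 18 mm high, on the bench. Origin under its middle.
- driver: Screwdriver 170 mm long with black handle, lying on the bench. Origin on its underside near the middle.

How it is judged:
By the outcome, as a careful person would: the job done as asked, in the order asked, and still so for the second after the job is handed in, with the robot touching nothing.
It also fails if it takes over 67 s, if anything falls off the work surface, if the arm or the gripper's body presses on something with over 40 N, if the wrist force passes 120 N, or if a joint passes its speed limit or range.

## Working session

There is one attempt and no reset: what is moved stays moved. The work goes in short steps, each a Python script; the robot and the scene stay as the last script left them, time stands still between calls to the robot, and variables do not carry over. Pictures are saved under pics/ and viewed, at most 10 in all, crops included, and the job is handed in when it is done.

```bash
ls; mkdir -p pics
cat > h.py <<'E'
import numpy as np, cv2
from cell import env, hand, inverse_kinematics, read_state, capture, workorder, search_frame, spot_point
def snap(cam,name):
    c=capture(cam); cv2.imwrite(f'pics/{name}.png',c['color']); return c
def proj(c,p):
    q=np.array(c['rotation']).T@(np.array(p)-np.array(c['position'])); f=200/np.tan(np.radians(c['vfov'])/2)
    return c['cx']+f*q[0]/-q[2], c['cy']-f*q[1]/-q[2]
E
python3 - <<'E'
from h import *
np.set_printoptions(precision=4,suppress=True)
for cam in ['scene','top']:
    c=snap(cam,cam+'0'); print(cam,{k:v for k,v in c.items() if k!='color'})
    for n in ['case','cover_top','rod_nominal','lever_pivot','lever_end','strap_pin','strap_grip','claw','screw_tin','tweezers','board','solvent','screw_tray','dish','driver']:
        r=spot_point(cam,n); print(n,[(np.array(x['position']).round(4).tolist(),round(x['conf'],2)) for x in r[:2]])
s=read_state();print(s)
E
```

```text
pics
scene {'vfov': 56.066087259019376, 'cx': 318.6670754912028, 'cy': 203.32871295845084, 'position': array([0.8838, 0.5604, 0.895 ]), 'rotation': array([[-0.8585, -0.3984,  0.323 ],
       [ 0.5127, -0.6492,  0.5619],
       [-0.0142,  0.6479,  0.7616]])}
case [([0.6487, 0.055, -0.0006], 0.95)]
cover_top [([0.5332, 0.0286, 0.15], 0.61)]
rod_nominal [([0.5345, 0.0273, 0.1598], 0.72), ([0.597, 0.0479, 0.1641], 0.26)]
lever_pivot [([0.5965, 0.0449, 0.1655], 0.6)]
lever_end [([0.605, 0.0463, 0.2253], 0.58)]
strap_pin [([0.6024, 0.0461, 0.1793], 0.7)]
strap_grip [([0.5683, 0.0395, 0.2061], 0.71)]
claw [([0.5391, 0.0307, 0.2246], 0.89), ([0.5314, 0.0266, 0.1588], 0.58)]
screw_tin [([0.6346, 0.1264, 0.1517], 0.77)]
tweezers [([0.6518, -0.0278, 0.1524], 0.55)]
board [([0.4855, 0.4105, -0.0018], 0.76)]
solvent [([0.645, 0.383, 0.0014], 0.57)]
screw_tray [([0.511, -0.4301, 0.0034], 0.62)]
dish [([0.6777, -0.407, -0.0009], 0.92)]
driver [([0.3962, -0.2337, -0.0048], 0.75)]
top {'vfov': 43.36899356426506, 'cx': 318.43907278730484, 'cy': 199.2340561930204, 'position': array([ 0.3312, -0.0105,  
[... 830 characters left out ...]
.42)]
dish [([0.678, -0.4086, 0.0031], 0.85)]
driver [([0.3956, -0.2357, 0.0031], 0.78), ([0.5761, 0.0379, 0.2056], 0.46)]
{'time': 1.6, 'joint_positions': array([ 1.232 ,  0.3196,  1.5645,  0.    ,  1.2574, -0.02  ]), 'joint_vel': array([ 0.0009,  0.0008, -0.0002,  0.0014,  0.0012, -0.0006]), 'joint_efforts': array([ -0.0006, -41.2353, -23.2221,   0.073 ,   0.0378,   0.    ]), 'position': array([0.1802, 0.546 , 0.214 ]), 'orientation': array([[-0.9496,  0.3134,  0.    ],
       [ 0.3134,  0.9496,  0.0001],
       [-0.    ,  0.0001, -1.    ]]), 'wrist_force': array([0.8503, 0.4365, 0.6822]), 'ft_torque': array([-0.0058, -0.0036,  0.0011]), 'gripper_force': 0.0, 'opening': 0.9978329768664806}
```

Run:
```python
import cv2
a=cv2.imread('pics/scene0.png');b=cv2.imread('pics/top0.png')
cv2.imwrite('pics/s0c.png',cv2.resize(a[100:300,200:460],None,fx=3,fy=3,interpolation=cv2.INTER_CUBIC))
```

```text
(no output)
```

View pics/s0c.png

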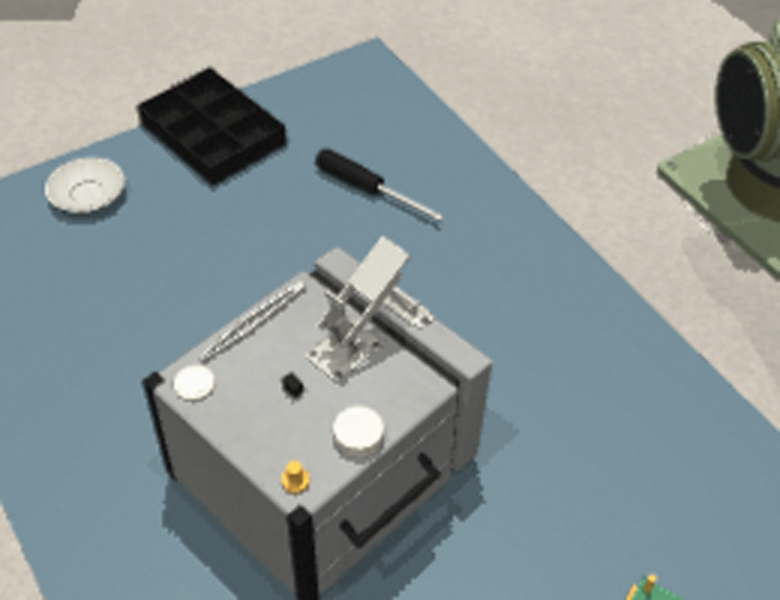

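View pics/top0.png

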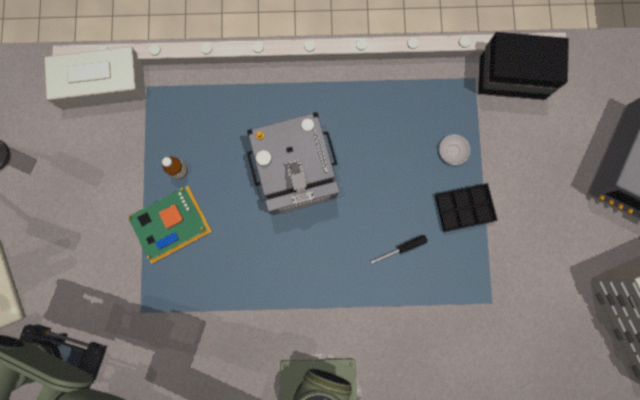

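The scene view shows the lever upright and the strap raised, with its claw at about crop (390,245). The rod is on the cover at crop (410,300). The tin and tweezers lie clear on either side of the latch, and the top view agrees with the network positions. Next I fit the case frame and check that the planned poses are reachable.

```bash
cat >> h.py <<'E'
np.set_printoptions(precision=4,suppress=True)
import json,os
if os.path.exists('fit.json'):
    X0,Y0,YAW=json.load(open('fit.json'))
    C,S=np.cos(YAW),np.sin(YAW); ex=np.array([C,S,0]); ey=np.array([-S,C,0])
    PIV=np.array([X0,Y0,0])-.051*ex+np.array([0,0,.162])
def W(o,u,y=0):          # o: out from pivot towards cover, u: up from pivot (m)
    return PIV-o*ex+y*ey+np.array([0,0,u])
def OU(p):
    d=np.array(p)-PIV; return np.array([-d@ex,d@ey,d[2]])
def R(t,sgn=1):          # tool z = sin(t)*case x - cos(t)*up ; tool y = sgn*case y
    z=np.sin(t)*ex-np.cos(t)*np.array([0,0,1]); y=sgn*ey
    return np.column_stack([np.cross(y,z),y,z])
def F():                 # force on tool: along case x, y, z
    f=np.array(read_state()['wrist_force']); return np.array([f@ex,f@ey,f[2]])
def pin(th): a=3.35-th; return .020*np.array([np.cos(a),np.sin(a)])
E
python3 - <<'E'
from h import *
from scipy.optimize import least_squares
D={'case':0,'cover_top':-.117,'rod_nominal':-.117,'lever_pivot':-.051}
L={n:[] for n in [*D,'lever_end','strap_pin','strap_grip','claw']}
for cam in ['scene','top']:
    for k in range(2):
        capture(cam)
        for n in L:
            for x in spot_point(cam,n):
                p=np.array(x['position'])
                if x['conf']>.5 and abs(p[1]-.04)<.04 and abs(p[0]-.59)<.08 and not(n=='claw' and p[2]<.19): L[n].append(p); break
for n in L: print(n,len(L[n]),np.mean(L[n],0),np.std(L[n],0))
def res(q):
    c,s=np.cos(q[2]),np.sin(q[2]);r=[]
    for n in L:
        if not L[n]: continue
        d=np.mean(L[n],0)[:2]-q[:2]
        r.append(-s*d[0]+c*d[1])
        if n in D: r.append(c*d[0]+s*d[1]-D[n])
    return r
q=least_squares(res,[.648,.055,.24]).x; print(q,np.array(res(q)))
json.dump(list(q),open('fit.json','w'))
import importlib,h; importlib.reload(h); from h import *
for n in L: 
    if L[n]: print(n,OU(np.mean(L[n],0)))
# IK checks
s=read_state()
for sg in (1,-1):
  for t in (0,.3,.6,.9,1.2): print(sg,t,inverse_kinematics(W(-.03,.05),R(t,sg)))
  print(inverse_kinematics(W(.03,.03),R(0,sg)),inverse_kinematics(W(.03,.15),R(0,sg)))
E
```

```text
case 4 [ 0.6469  0.055  -0.0013] [0.0023 0.0011 0.0026]
cover_top 3 [0.5342 0.0286 0.151 ] [0.0004 0.0027 0.0009]
rod_nominal 4 [0.5331 0.0275 0.1605] [0.0011 0.0013 0.0006]
lever_pivot 3 [0.5953 0.0421 0.161 ] [0.0004 0.001  0.0034]
lever_end 3 [0.6049 0.0462 0.2228] [0.0016 0.001  0.0012]
strap_pin 3 [0.6043 0.0445 0.1812] [0.0014 0.0008 0.0033]
strap_grip 3 [0.5745 0.0385 0.2066] [0.004  0.0006 0.0022]
claw 4 [0.5397 0.0314 0.2252] [0.0006 0.0014 0.0019]
[0.6467 0.0549 0.2284] [ 0.0001  0.0003 -0.0001  0.0015 -0.001   0.0002 -0.0008 -0.0019  0.0009
 -0.0006  0.0003  0.0013]
case [-0.0513  0.0001 -0.1633]
cover_top [ 0.0645 -0.0001 -0.011 ]
rod_nominal [ 0.0658 -0.001  -0.0015]
lever_pivot [ 0.0019 -0.0008 -0.001 ]
lever_end [-0.0083  0.0009  0.0608]
strap_pin [-0.0074 -0.0006  0.0192]
strap_grip [0.0231 0.0003 0.0446]
claw [0.0585 0.0013 0.0632]
1 0 [ 0.0616  0.4052  1.4381 -0.      1.2983 -1.7376]
1 0.3 [ 0.0306  0.2613  1.6928  0.0746  0.8943 -1.8068]
1 0.6 [-0.0096  0.1634  1.945   0.3017  0.4647 -2.0398]
1 0.9 None
1 1.2 [-0.0999  0.2524  2.3988  2.6822  0.7449  1.7968]
[ 0.0441  0.3247  1.614  -0.      1.2028 -1.7551] [ 0.0441  0.2666  1.3964 -0.      1.4785 -1.7551]
-1 0 [ 0.0616  0.4052  1.4381 -0.      1.2983  1.404 ]
-1 0.3 [0.0306 0.2613 1.6928 0.0746 0.8943 1.3348]
-1 0.6 [-0.0096  0.1634  1.945   0.3017  0.4647  1.1018]
-1 0.9 [-0.0564  0.144   2.186   1.8646  0.232  -0.4814]
-1 1.2 [-0.0999  0.2524  2.3988  2.6822  0.7449 -1.3448]
[ 0.0441  0.3247  1.614  -0.      1.2028  1.3865] [ 0.0441  0.2666  1.3964 -0.      1.4785  1.3865]
```

Run:
```python
from h import *
env.reach(W(.0275,.12),R(0,-1))
env.servo_line(W(.0275,.0347),rate=.1)
print('pre',F(),read_state()['time'])
hand.gripper_close(grasp_force=6)
s=read_state(); print('grip',F(),s['ft_torque'],s['opening']*91,s['gripper_force'],s['time'],OU(s['position']))
c=snap('scene','g1'); cv2.imwrite('pics/g1c.png',cv2.resize(c['color'][150:260,260:380],None,fx=5,fy=5,interpolation=cv2.INTER_CUBIC))
```

```text
pre [ 0.7086 -1.0792 -0.6084] 6.7
grip [-0.042   0.0415  0.18  ] [-0.0925  0.2083  0.078 ] 30.72112287379889 5.989796044304967 7.6417 [ 0.0275 -0.0001  0.0347]
```

View pics/g1c.png

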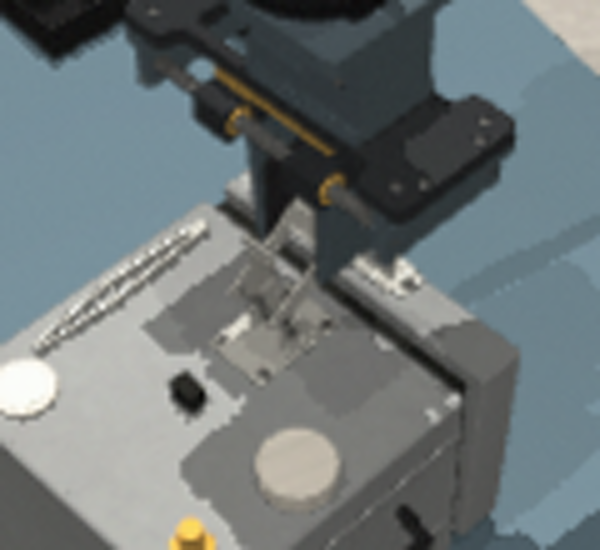

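The strap is pinched and centred, with the fingers in front of the upright lever at about crop (290,240). Next I swing it out.

Run:
```python
from h import *
r,ph=.044,.64
def go(th,ph,rate=.06):
    g=pin(th)+r*np.array([np.cos(ph),np.sin(ph)]); env.servo_line(W(g[0],g[1]-.010),rate=rate)
    s=read_state(); print(round(th,2),round(ph,2),F(),s['ft_torque'],round(s['time'],2),s['opening'],OU(s['position']))
for k in range(1,6): go(1.38+.37*k/5,.64-.44*k/5)
for i in range(8):                       # pull out along strap to feel the stop
    p=OU(read_state()['position'])
    env.servo_line(W(p[0]+.001,p[2]+.0002),rate=.03); f=F(); print(f,OU(read_state()['position']),read_state()['time'])
    if f[0]>7: break
```

```text
1.45 0.55 [ 1.6649 -0.2356 -0.3895] [ 0.0868 -0.1122  0.1556] 7.94 0.3401515414639752 [ 0.031  -0.      0.0319]
1.53 0.46 [ 2.5339 -0.4149 -0.9334] [ 0.0049 -0.2227  0.1634] 8.19 0.33948009596669565 [ 0.0346 -0.0001  0.0288]
1.6 0.38 [ 1.8594  1.0129 -0.8879] [-0.0031 -0.2133  0.1438] 8.44 0.33724470185255606 [ 0.0378 -0.0001  0.0254]
1.68 0.29 [ 1.27   -0.8518 -2.0694] [-0.1239 -0.1942  0.1543] 8.69 0.34271348439817556 [ 0.0405 -0.0001  0.022 ]
1.75 0.2 [ 1.9036 -0.3567 -1.9159] [-0.1777 -0.1926  0.1333] 8.94 0.3384944543725256 [ 0.0429 -0.0001  0.0184]
[ 3.8169 -0.9244 -1.8289] [ 0.0436 -0.0001  0.0185] 9.1917
[ 4.1904 -1.7887 -3.0551] [ 0.0446 -0.0001  0.0186] 9.4417
[ 4.4581 -1.3039 -2.0649] [ 0.0458 -0.0001  0.0187] 9.6917
[ 3.6583 -2.5522 -4.5555] [ 0.0469 -0.0001  0.0189] 9.9417
[ 5.2451 -2.0453 -2.3061] [ 0.0472 -0.0001  0.0193] 10.1917
[ 5.3028 -1.3666 -3.8044] [ 0.0473 -0.0001  0.0199] 10.4417
[ 6.3432 -1.0905 -3.6618] [ 0.0473 -0.0001  0.0205] 10.6917
[ 4.7282 -1.9674 -3.2714] [ 0.0474 -0.0001  0.0211] 10.9417
```

```bash
cat >> h.py <<'E'
def at(g,rate=.06):
    env.servo_line(W(g[0],g[1]-.010),rate=rate); s=read_state()
    p=OU(s['position']); f=F(); print(np.array(g)*1e3,p[[0,2]]*1e3,f,'ty',round(float(np.array(s['ft_torque'])@ey),3),round(s['time'],2)); return p,f
E
python3 - <<'E'
from h import *
r=.0468
P=pin(1.84)
for ph in (.2,.12,.04,-.04):
    p,f=at(P+r*np.array([np.cos(ph),np.sin(ph)]))
    if f[2]>6: break
for cam in ('scene','top'):
    c=snap(cam,'d1'+cam)
    for n in ('claw','lever_end','strap_pin','rod_nominal'):
        print(cam,n,[(OU(x['position'])*1e3,round(x['conf'],2)) for x in spot_point(cam,n)[:2]])
    if cam=='scene': cv2.imwrite('pics/d1c.png',cv2.resize(c['color'][150:260,260:380],None,fx=5,fy=5,interpolation=cv2.INTER_CUBIC))
E
```

```text
[47.0823 29.2608] [47.7334 19.5365] [ 0.1121 -3.2318  1.0188] ty 0.065 11.19
[47.6786 25.5656] [48.4925 15.1663] [-0.7745 -2.1552 -0.3952] ty 0.195 11.44
[47.9777 21.8346] [48.6768 11.2419] [-1.2153 -2.2228 -0.0381] ty 0.458 11.69
[47.9777 18.0915] [48.4499  7.5326] [-1.2602 -2.7509 -1.4472] ty 0.49 11.94
scene claw [(array([80.8782, -2.1217, 18.5   ]), 0.51)]
scene lever_end [(array([18.9178,  0.3097, 57.3   ]), 0.68)]
scene strap_pin [(array([ 2.0833,  0.297 , 18.    ]), 0.57), (array([ -54.5112,   -1.3627, -164.7   ]), 0.53)]
scene rod_nominal [(array([65.6068, -0.0257, -0.4   ]), 0.79)]
top claw [(array([78.7831,  0.2658, 19.5   ]), 0.48)]
top lever_end [(array([ 191.4777, -442.9273, -164.5   ]), 0.74)]
top strap_pin []
top rod_nominal [(array([64.0505, -1.7222, -3.4   ]), 0.89)]
```

View pics/d1c.png

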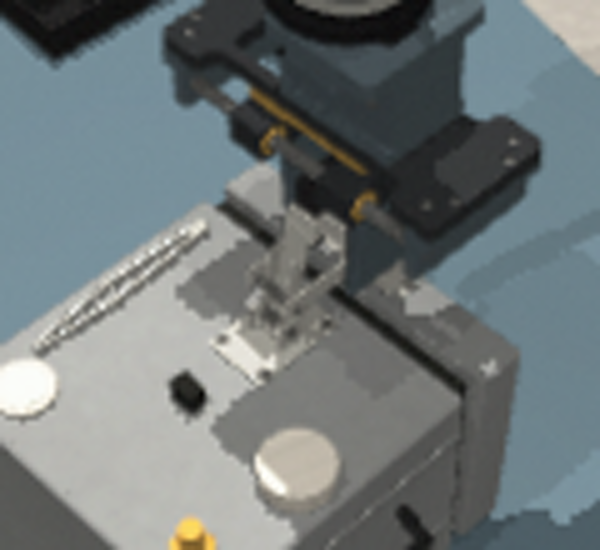

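The lever is at about 1.80 rad, the strap is level, and the claw is about 15 mm outside the rod. I lower it until it touches.

Run:
```python
from h import *
r=.0468
P=pin(1.84)
for ph in (-.1,-.15,-.2,*np.arange(-.22,-.46,-.02)):
    p,f=at(P+r*np.array([np.cos(ph),np.sin(ph)]),.04)
    if f[2]>4.5: break
```

```text
[47.7814 15.2908] [47.7197  5.4017] [-0.8854 -2.5379 -0.6987] ty 0.634 12.69
[47.4897 12.9693] [47.2911  2.9735] [-2.6477 -3.216  -0.5367] ty 0.589 12.94
[47.0823 10.6653] [46.8155  0.5398] [-1.8431 -1.5001 -0.4532] ty 0.462 13.19
[46.8872  9.7499] [46.6446 -0.248 ] [-1.9005 -3.2192  0.2951] ty 0.406 13.44
[46.6738  8.8386] [46.5006 -1.1659] [-1.7559 -3.4662  0.9638] ty 0.393 13.69
[46.4422  7.9317] [46.309  -2.1238] [-0.4903 -2.1542  0.2985] ty 0.391 13.94
[46.1926  7.0296] [46.1255 -3.0566] [-1.5849 -2.8045  0.7967] ty 0.34 14.19
[45.9249  6.1327] [45.8988 -3.9925] [-1.5416 -3.9948 -0.21  ] ty 0.342 14.44
[45.6394  5.2413] [45.65   -4.8687] [-1.9073 -2.5636  0.0268] ty 0.356 14.69
[45.3361  4.3559] [45.4207 -5.7825] [-1.8454 -4.2889 -0.3239] ty 0.438 14.94
[45.0151  3.4766] [45.1372 -6.6707] [-2.0415 -2.6303  0.387 ] ty 0.523 15.19
[44.6767  2.604 ] [44.8157 -7.5574] [-2.4702 -3.5051  0.0797] ty 0.504 15.44
[44.3208  1.7383] [44.4515 -8.4032] [-2.4451 -3.7514  0.2785] ty 0.551 15.69
[43.9477  0.8799] [44.1583 -9.058 ] [-4.006  -3.0114  2.0093] ty 0.84 15.94
[43.5576  0.0291] [43.7057 -9.6389] [-3.8474 -2.5748  3.076 ] ty 0.919 16.19
```

```bash
cat >> h.py <<'E'
def favg(n=4):
    a=[]
    for _ in range(n): env.pause(.02); a.append(F())
    return np.mean(a,0)
def e_of(th,d=.066):    # strap elevation with its underside on the rod
    q=np.array([d,0])-pin(th); return np.arctan2(q[1],q[0])-np.arcsin(.0042/np.hypot(*q))
r=.0468; D=.006
def grip_pose(th,dl,dz=0,e0=None,d=.066):
    e=e_of(th,d); ph=e+dl; g=pin(th)+r*np.array([np.cos(ph),np.sin(ph)]); t=-(e-e0)
    return W(g[0]-D*np.sin(t),g[1]+dz-D*np.cos(t)),R(t,-1)
E
python3 - <<'E'
from h import *
hand.open_jaws(); print('open',favg(),OU(read_state()['position'])*1e3)
env.servo_line(W(.0437,-.0056),rate=.04)
f0=favg(); print('zero',f0)
hand.gripper_close(grasp_force=16); s=read_state()
print('grip',favg(),s['opening']*91,s['gripper_force'],OU(s['position'])*1e3,s['time'])
for n in ('claw','lever_end','strap_pin','rod_nominal'):
    capture('scene'); print(n,[(OU(x['position'])*1e3,round(x['conf'],2)) for x in spot_point('scene',n)[:2]])
E
```

```text
open [ 0.0511 -0.2762 -0.1209] [43.5568 -0.002  -9.9632]
zero [-0.3278 -0.254  -0.0251]
grip [-0.3677 -0.7879  0.2179] 30.608170234101095 15.986729431897402 [43.7381 -0.1186 -5.5863] 18.5333
claw [(array([73.2175, -1.8495, -5.4   ]), 0.53)]
lever_end [(array([18.0614, -3.0721, 57.4   ]), 0.52)]
strap_pin [(array([ 2.8331,  0.1633, 21.2   ]), 0.63)]
rod_nominal [(array([68.923 ,  2.4907, -3.4   ]), 0.57)]
```

```bash
cat > draw.py <<'E'
from h import *
e0=e_of(1.84); dz=0.; base=[]; th=1.84
while th>0.62:
    th-=.04
    p,o=grip_pose(th,-.05,dz,e0)
    env.servo_line(p,o,rate=.05); f=favg()
    q=OU(read_state()['position']); m=OU(p)
    print(round(th,2),'err',(q-m)[[0,2]]*1e3,f,round(dz*1e3,2),round(read_state()['time'],1))
    dz+=np.clip((f[2]-1.0)*.0002,-.0004,.0006)
    b=np.median(base) if base else f[0]
    if f[0]<min(b,-1.5)-4.8 or np.abs(f).max()>14: print('stop',b); break
    base.append(f[0])
np.save('th.npy',[th,dz,e0])
E
python3 draw.py
```

```text
1.8 err [ 0.4411 -0.4238] [-0.5743 -0.9765 -3.1906] 0.0 19.3
1.76 err [ 0.8668 -0.1436] [-4.3838 -1.0847 -0.4609] -0.4 19.6
1.72 err [0.1524 0.0401] [-3.6485 -2.114   0.2816] -0.69 19.9
1.68 err [-0.2027  0.1168] [-3.706  -2.0177  0.4616] -0.84 20.3
1.64 err [-0.309   0.1432] [-3.3294 -1.5464  1.299 ] -0.94 20.6
1.6 err [-0.2447  0.0766] [-3.3586 -1.5064  1.0617] -0.88 20.9
1.56 err [-0.2092  0.0783] [-3.5333 -1.332   0.9206] -0.87 21.2
1.52 err [-0.2211  0.0205] [-2.7725 -2.0546  1.8706] -0.89 21.5
1.48 err [-0.0441 -0.062 ] [-3.08   -1.3401  1.3108] -0.71 21.9
1.44 err [ 0.1986 -0.0196] [-4.0576 -1.8428  2.2634] -0.65 22.2
1.4 err [ 0.6846 -0.2046] [-5.2773 -1.6875  1.6985] -0.4 22.5
1.36 err [ 1.2051 -0.364 ] [-6.2583 -1.781   1.7944] -0.26 22.8
1.32 err [ 1.6954 -0.5193] [-6.6834 -1.6157  1.489 ] -0.1 23.1
1.28 err [ 2.1443 -0.6061] [-7.5069 -1.8534  1.5385] -0.0 23.4
1.24 err [ 2.5966 -0.674 ] [-8.836  -1.8804  1.7717] 0.11 23.8
stop -3.6772428940841126
```

The claw has bitten: the pull ramps steadily from 1.42 rad and puts about 5 N on the rod. I check the hooking with a picture.

Run:
```python
from h import *
c=snap('scene','b1')
for n in ('claw','lever_end','strap_pin','rod_nominal'):
    print(n,[(OU(x['position'])*1e3,round(x['conf'],2)) for x in spot_point('scene',n)[:2]])
d=snap('top','b1t')
for n in ('claw','lever_end','rod_nominal'):
    print(n,[(OU(x['position'])*1e3,round(x['conf'],2)) for x in spot_point('top',n)[:2]])
# gentle lift feel
p0=read_state()['position']; q=OU(p0)
th,dz,e0=np.load('th.npy')
for k in (0,.001,.002,.003,.004):
    p,o=grip_pose(th,-.05,dz+k,e0); env.servo_line(p,o,rate=.03); print(k,favg(),OU(read_state()['position'])*1e3)
    if favg(2)[2]<-5: break
p,o=grip_pose(th,-.05,dz,e0); env.servo_line(p,o,rate=.03); print(favg(),OU(read_state()['position'])*1e3,read_state()['time'])
cv2.imwrite('pics/b1c.png',cv2.resize(c['color'][165:245,280:370],None,fx=7,fy=7,interpolation=cv2.INTER_CUBIC))
```

```text
claw [(array([67.2399,  0.4567, -1.1   ]), 0.62)]
lever_end [(array([-1.5612,  1.4003, 58.    ]), 0.62), (array([39.2975,  4.9454, 11.6   ]), 0.58)]
strap_pin [(array([-5.967 ,  0.4786, 17.4   ]), 0.46)]
rod_nominal [(array([67.0972,  0.6289, -1.9   ]), 0.91)]
claw [(array([69.1631,  2.3412, -5.2   ]), 0.4)]
lever_end [(array([  26.8379, -458.1065, -159.    ]), 0.31)]
rod_nominal [(array([  21.8477, -459.164 , -159.    ]), 0.26)]
0 [-8.3621 -1.7929  1.3337] [37.1984  0.0053 -4.3201]
0.001 [-7.3191 -2.2957 -3.258 ] [37.2296  0.0144 -4.2335]
0.002 [-5.6259 -1.8878 -6.3162] [37.2861  0.0405 -4.0052]
[-7.5369 -1.887  -0.9284] [37.0449  0.0405 -4.6946] 25.5667
```

View pics/b1c.png

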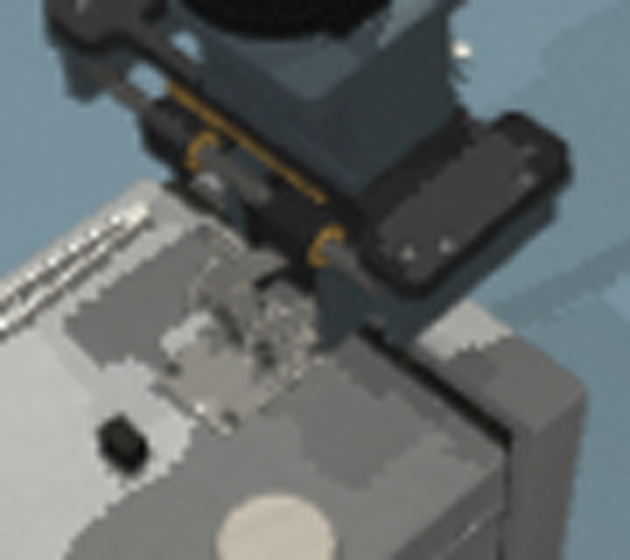

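Lifting is met stiffly: 6 N for 0.3 mm of rise. The toe is therefore under the rod and the claw is hooked. Next I release the strap and go to the lever with shut fingers.

```bash
cat >> h.py <<'E'
def push_pose(th,t,off=0,a=.058):   # leading corner of the shut tips on the lever face, off: stand-off along face normal
    c,s=np.cos(th),np.sin(th); P=np.array([a*c-(.0055+off)*s, a*s+(.0055+off)*c])
    P=P-.016*np.array([np.cos(t),np.sin(t)]); return W(-P[0],P[1]),R(t,-1)
E
python3 - <<'E'
from h import *
hand.open_jaws(); print(favg(2))
p=OU(read_state()['position']); env.servo_line(W(p[0],.10),rate=.12)
hand.gripper_close(grasp_force=20)
c=snap('scene','r1')
for n in ('claw','lever_end','strap_pin'):
    print(n,[(OU(x['position'])*1e3,round(x['conf'],2)) for x in spot_point('scene',n)[:2]])
cv2.imwrite('pics/r1c.png',cv2.resize(c['color'][165:245,280:370],None,fx=7,fy=7,interpolation=cv2.INTER_CUBIC))
for th in (1.55,1,.5,.2,0): 
    t=min(.5,.8*th); print(th,inverse_kinematics(*push_pose(th,t,.015)))
print(read_state()['opening'],read_state()['time'],favg(2))
E
```

```text
[-0.8279 -0.0651 -0.1426]
claw []
lever_end [(array([-3.2918,  0.8953, 62.9   ]), 0.58)]
strap_pin [(array([-5.6226,  0.764 , 20.8   ]), 0.61), (array([65.131, -2.395, -3.3  ]), 0.54)]
1.55 [-0.0297  0.0913  1.9803  0.22    0.5953  1.16  ]
1 [-0.0103  0.1415  1.9162  0.2006  0.6053  1.1946]
0.5 [0.0166 0.2256 1.8016 0.1236 0.7263 1.2827]
0.2 [0.0484 0.349  1.591  0.033  1.0444 1.3764]
0 [ 0.0648  0.4416  1.4546 -0.      1.2454  1.4071]
-0.0015629280221379493 29.1917 [ 0.2747  0.0526 -0.2819]
```

View pics/r1c.png

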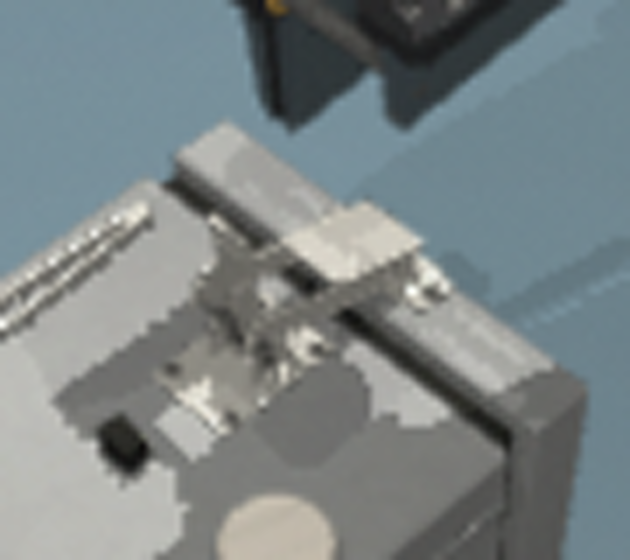

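The strap lies over the keeper with its claw at the rod, around crop (400,260), and the lever has stayed at about 1.4 rad. Now I push the lever.

```bash
cat > push.py <<'E'
from h import *
import sys
tt=lambda th: min(.5,.8*th)
env.reach(*push_pose(1.6,.5,.03)); env.servo_line(*push_pose(1.5,.5,.006),rate=.1); print('pre',favg(),read_state()['time'])
th=1.46
while th>.3:
    p,o=push_pose(th,tt(th)); env.servo_line(p,o,rate=.06); f=favg(2); q=OU(read_state()['position'])-OU(p)
    s,c=np.sin(th),np.cos(th); n=-f[0]*s+f[2]*c
    print(round(th,2),'n',round(n,1),f,'lag',q*1e3,round(read_state()['time'],1))
    if np.linalg.norm(f)>22: print('STOP'); break
    th-=.08
E
python3 push.py
```

```text
pre [-0.4085 -0.1887 -0.1249] 30.5833
1.46 n -0.1 [0.0905 0.1237 0.3452] lag [-0.0132  0.0133 -0.0544] 30.9
1.38 n 2.1 [-2.1126  0.3499  0.0932] lag [ 0.3562  0.1293 -0.3469] 31.2
1.3 n 3.9 [-3.8901  0.2789  0.6164] lag [ 0.4824  0.1517 -0.3441] 31.5
1.22 n 5.9 [-5.4674  0.687   2.3167] lag [ 0.7345  0.2278 -0.3354] 31.8
1.14 n 8.6 [-7.7809  0.4787  3.6874] lag [ 0.9588  0.2423 -0.2041] 32.0
1.06 n 9.5 [-8.5088  0.4945  4.2118] lag [ 1.0905  0.2666 -0.0753] 32.3
0.98 n 10.8 [-9.0455  0.8691  5.8581] lag [1.1136 0.2704 0.0801] 32.6
0.9 n 11.8 [-9.7856  0.9902  6.6698] lag [1.0851 0.292  0.2212] 32.9
0.82 n 10.8 [-9.2233  1.112   6.0164] lag [0.9941 0.3294 0.3099] 33.2
0.74 n 11.3 [-9.0979  0.8165  7.015 ] lag [0.8786 0.3236 0.3948] 33.5
0.66 n 9.8 [-8.5601  1.4612  5.7797] lag [0.7284 0.3466 0.4115] 33.7
0.58 n 7.9 [-7.1304  0.5777  4.7196] lag [-0.0358  0.1038  0.959 ] 34.0
0.5 n 7.2 [-3.8119 -0.243   6.0669] lag [-1.7855 -0.4221  2.1637] 34.3
0.42 n 5.7 [-1.311  -0.3846  5.6149] lag [-2.6138 -0.6021  2.4012] 34.6
0.34 n 3.9 [ 0.7829 -0.6986  4.3616] lag [-2.9225 -0.554   2.019 ] 34.9
```

Run:
```python
from h import *
tt=lambda th: min(.5,.8*th)
th=.28
while th>-.05:
    p,o=push_pose(th,tt(th)); env.servo_line(p,o,rate=.05); f=favg(3); q=OU(read_state()['position'])-OU(p)
    print(round(th,2),f,'lag',q*1e3,round(read_state()['time'],1))
    if np.linalg.norm(f)>14 : print('STOP'); break
    th-=.06
p=read_state()['position']; env.servo_line(np.array(p)+[0,0,.06],rate=.12)
for cam in ('scene','top'):
    c=snap(cam,'c1'+cam)
    for n in ('claw','lever_end','strap_pin','rod_nominal','cover_top'):
        print(n,[(OU(x['position'])*1e3,round(x['conf'],2)) for x in spot_point(cam,n)[:2]])
    if cam=='scene': cv2.imwrite('pics/c1c.png',cv2.resize(c['color'][165:255,270:370],None,fx=6,fy=6,interpolation=cv2.INTER_CUBIC))
print(read_state()['time'],F())
```

```text
0.28 [ 1.2379 -0.256   3.9031] lag [-1.2088 -0.1538  0.6617] 35.2
0.22 [ 0.2389 -0.5892  0.5748] lag [ 0.4444  0.163  -0.6827] 35.5
0.16 [-0.4496 -0.0569 -0.0265] lag [ 0.7304  0.161  -0.8149] 35.8
0.1 [ 0.0464 -0.0181 -0.4372] lag [ 0.3681  0.0783 -0.3037] 36.1
0.04 [-0.216  -0.1933  0.095 ] lag [ 0.2497  0.0504 -0.1593] 36.4
-0.02 [-4.1101 -0.3366  5.7687] lag [ 1.0171 -0.0649  1.3003] 36.7
claw [(array([-57.4792,  71.457 , -10.5   ]), 0.71), (array([60.2496, -1.2712, -0.6   ]), 0.63)]
lever_end [(array([-57.7434,  -0.2662,   5.7   ]), 0.6)]
strap_pin [(array([-17.8113,   1.5235,  -5.8   ]), 0.74)]
rod_nominal [(array([58.3177,  2.1809, -2.9   ]), 0.93)]
cover_top [(array([ 57.2575,  -0.3243, -10.4   ]), 0.83)]
claw []
lever_end [(array([-61.866,  -0.198,   9.9  ]), 0.62)]
strap_pin []
rod_nominal []
cover_top []
37.9333 [-0.3436 -0.8065  0.6014]
```

View pics/c1c.png

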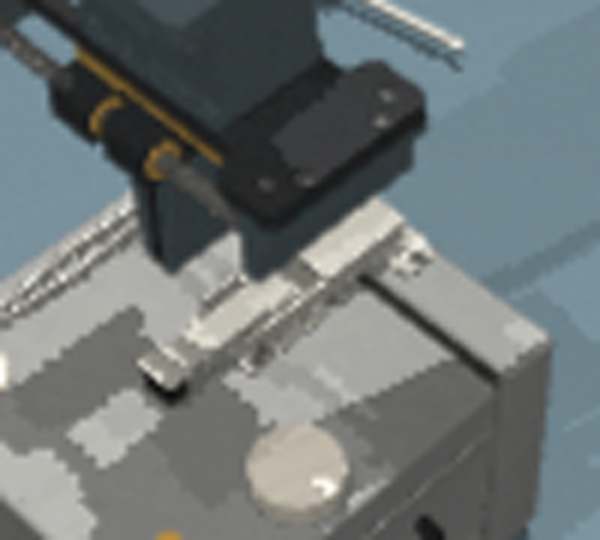

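The lever lies flat on its rest at about crop (165,370), the strap is level onto the keeper, and the cover has been drawn in. The robot is clear, so I hand the job in.

Run:
```python
from h import *
env.servo_line(np.array(read_state()['position'])+[0,0,.05],rate=.12)
print(workorder.finish_job(),read_state()['time'])
```

```text
the job is handed in; nothing more can be done
the job is handed in; nothing more can be done
```

The cover is latched: the claw bit on the keeper rod with about 5 N by hand, the lever snapped past centre and lies flat, and the job was handed in at about 39 s with the arm clear of everything.

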